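# Find the socket that fits the transformer nut and start it loose

### The job

The ring-shaped transformer in the open chassis has to come out: try the sockets from the rack on its hold-down nut until you have the one that fits, standing any that does not fit back upright on a free post. Set the fitting socket fully home over the nut, then with it turn the nut about an eighth of a turn anticlockwise (seen from above), and finish while still gripping that socket, upright and fully home on the nut. Do not turn the nuts of the two waiting transformers, and leave the other things on the bench where they are.

Things in the scene. Friction and masses are not known exactly. Their poses are not given: they have to be found in the camera images.
- mount (a point): Point on the floor of the open chassis, 3 mm above the bench, on the axis of the transformer to be worked on. The chassis is a fixed grey sheet-metal tray, 300 (x) x 260 (y) mm, walls 45 mm, holding a circuit board, heat sink and capacitors up to 70 mm above the bench; this point lies 60 mm to -x and 30 mm to -y of its centre. Axes: the chassis's.
- post0 (a point): Foot of post 0 of the fixed socket rack: a black base 60 x 250 mm, 8 mm thick, with three upright posts (9 mm thick, 16 mm tall, tapered tip) 80 mm apart along its y axis. This point is on the base's upper face, 8 mm above the bench, on the post's axis; axes are the rack's. A socket stands with its mouth rim on this face, its bore loosely round the post.
- post1 (a point): Foot of post 1 of the fixed socket rack: a black base 60 x 250 mm, 8 mm thick, with three upright posts (9 mm thick, 16 mm tall, tapered tip) 80 mm apart along its y axis. This point is on the base's upper face, 8 mm above the bench, on the post's axis; axes are the rack's. A socket stands with its mouth rim on this face, its bore loosely round the post.
- post2 (a point): Foot of post 2 of the fixed socket rack: a black base 60 x 250 mm, 8 mm thick, with three upright posts (9 mm thick, 16 mm tall, tapered tip) 80 mm apart along its y axis. This point is on the base's upper face, 8 mm above the bench, on the post's axis; axes are the rack's. A socket stands with its mouth rim on this face, its bore loosely round the post.
- socket_17: Chromed 17 mm socket, mouth down, 30 mm across, six-point bore 18.6 mm across flats, 20 mm deep, mouth flared; narrows to a 26 mm neck. In its top, stuck fast, a dark knurled adapter: round collar 22 mm in diameter, 42 to 82 mm above the mouth rim (grip here), then a thin 6.4 mm shank to 96 mm. About 110 g. Origin: centre of the mouth rim; z up; x square to a flat of the bore. Starts on any of the posts.
- socket_22: Chromed 22 mm socket, mouth down, 36 mm across, six-point bore 23.8 mm across flats, 20 mm deep, mouth flared; narrows to a 26 mm neck. In its top, stuck fast, a dark knurled adapter: round collar 22 mm in diameter, 42 to 82 mm above the mouth rim (grip here), then a thin 6.4 mm shank to 96 mm. About 150 g. Origin: centre of the mouth rim; z up; x square to a flat of the bore. Starts on any of the posts.
- socket_27: Chromed 27 mm socket, mouth down, 43 mm across, six-point bore 29.0 mm across flats, 20 mm deep, mouth flared; narrows to a 26 mm neck. In its top, stuck fast, a dark knurled adapter: round collar 22 mm in diameter, 42 to 82 mm above the mouth rim (grip here), then a thin 6.4 mm shank to 96 mm. About 200 g. Origin: centre of the mouth rim; z up; x square to a flat of the bore. Starts on any of the posts.
- nut_a_top (a point): Centre of the top of the hexagon nut of ring transformer A, 74 mm above the bench; x square to a flat of the nut, z up. One of the three transformers (any) stands on the chassis's mount point, the other two on a black mat at the back left. All are fixed, alike, 120 mm across, 50 mm tall. Nut sizes: 17, 22 or 27 mm across flats, one each, not told which.
- nut_a (a joint): Turn of nut A (rad): 0 at the start, grows as it turns anticlockwise seen from above (loosening); it cannot turn clockwise from 0. Already cracked, it drags with about 0.1 N m. The fitting socket has 8 to 12 degrees of play either way on its nut; a larger socket spins round the nut, a smaller one stops on top of it.
- nut_b_top (a point): Centre of the top of the hexagon nut of ring transformer B, 74 mm above the bench; x square to a flat of the nut, z up. One of the three transformers (any) stands on the chassis's mount point, the other two on a black mat at the back left. The nuts lie on flat washers 46 mm across, 62 mm above the bench; the bolt ends 3 mm above the nut. Nut sizes: 17, 22 or 27 mm across flats, one each, not told which.
- nut_b (a joint): Turn of nut B (rad): 0 at the start, grows as it turns anticlockwise seen from above (loosening); it cannot turn clockwise from 0. Already cracked, it drags with about 0.1 N m. The fitting socket has 8 to 12 degrees of play either way on its nut; a larger socket spins round the nut, a smaller one stops on top of it.
- nut_c_top (a point): Centre of the top of the hexagon nut of ring transformer C, 74 mm above the bench; x square to a flat of the nut, z up. One of the three transformers (any) stands on the chassis's mount point, the other two on a black mat at the back left. The nuts are 12 mm tall with chamfered top edges. Nut sizes: 17, 22 or 27 mm across flats, one each, not told which.
- nut_c (a joint): Turn of nut C (rad): 0 at the start, grows as it turns anticlockwise seen from above (loosening); it cannot turn clockwise from 0. Already cracked, it drags with about 0.1 N m. The fitting socket has 8 to 12 degrees of play either way on its nut; a larger socket spins round the nut, a smaller one stops on top of it.
- cup: White paper coffee cup, 80 mm wide, 100 mm tall; origin under its centre. Bystander.
- dish: Round steel magnetic dish with a few screws stuck fast in it, 90 mm across, 22 mm high; origin under its centre. Bystander.
- screwdriver: Screwdriver with black handle lying on the bench, 200 mm long along its x axis, 26 mm thick; origin under its middle. Bystander.
- hard_drive: 3.5 inch hard drive lying flat, 147 x 102 x 25 mm, long side along its x axis; origin under its centre. Bystander.
- radio: Black two-way radio lying on its back, body 130 x 56 x 34 mm with a 75 mm aerial along its +x; origin under the body's centre. Bystander.
- tape_roll: Roll of grey tape lying flat, 90 mm across, 24 mm high; origin under its centre. Bystander.
- power_driver: Cordless power screwdriver lying on its side, barrel 115 mm long and 50 mm thick along its +x with a 30 mm bit, handle sloping back; origin under the rear of the barrel. Bystander.
Mind the look-alikes: they are no part of the job. What is shaped like the part that bears nut_c_top but green or red is not meant.

How it is judged:
By the outcome, as a careful person would: the job done as asked, in the order asked, and still so for the second after the job is handed in, while the arm keeps its last pose, push and grip.
It also fails if it takes over 72 s, if anything falls off the work surface, if the arm or the gripper's body presses on something with over 40 N, if the wrist force passes 120 N, or if a joint passes its speed limit or range.

### The arm

A 7-joint arm with a two-finger parallel gripper is mounted at the origin on the work surface. World frame = base frame: x ahead of the robot, y to its left, z up, the work surface at z = 0. Lengths are in m, angles in rad, forces in N, time in s.
With the tool pointing down it reaches from about 0.425 to 0.875 m from the base axis. Payload 8.4 kg.
Tool frame: the origin (TCP) lies at the very end of the fingers, on their centre line; the grasp point (between the pads) lies bot.grip_depth behind it (bot.grip_depth is the distance from the TCP to the grasp point, in m); z points along the fingers, y is the line along which they close (so a half turn about z gives the same grasp; the last joint's range is limited). The gripper opens to 87 mm and grips with 3 to 60 N. Pads are 19 mm wide; open, the fingers measure 117 mm over their backs; the gripper's body (75 mm by 190 mm) begins 51 mm behind the grasp point.
Start: joints at [-1.268, 0.333, 0.04, 1.465, -0.013, 1.343, -0.059], TCP at [0.254, 0.598, 0.223] pointing down, gripper open.
Joint ranges: [-2.58, 2.58], [-0.38, 2.09], [-1.3, 1.39], [0.25, 2.4], [-1.5, 4.64], [0.08, 2.09], [-2.65, 2.65]. Speed limits (rad/s): [2.22, 2.22, 2.79, 2.79, 3.14, 3.14, 3.14].

### API

Orientations are given as a rotation vector (axis times angle).
In Python, from station import observe, eyes, order, bot gives the robot as it stands. The module is installed in compiled form; this text tells all that it offers.
- The arm moves only by the shell command python3 -m inch 'ROWS' [FORCE]. ROWS is JSON, a list of rows, each an object of numbers: "dx", "dy", "dz": the shift along the world's x, y, z scaled (see below); "wx", "wy", "wz": the turn, a rotation vector about the world's x, y, z scaled (see below); "fingers": the finger opening in mm, from 0 to 87. In form: [{"dx": .., "dy": .., "dz": .., "wx": .., "wy": .., "wz": .., "fingers": ..}, ...]. A call has 1 to 20 rows; each row is the pose to reach, as a shift and turn from the pose commanded when the call began; what a row does not reach only later rows make up. The controller multiplies each number of a shift by 0.2 m and each number of a turn by 90 degrees. A row lasts 1/12 s, in which the tool goes at most 41.7 mm and 7.16 degrees, less where a joint would pass 70% of its speed; a pose out of reach is approached as far as the arm can. A call with a number of a shift or a turn outside -1 to 1 is refused whole. A call with a gripper value outside its range is refused whole. The fingers move at their own pace and stop on an object; FORCE is the grip in N (left out, the last holds). Time passes only in rows, so rows that repeat a pose let the fingers close. It gives the time, the measured TCP pose, the force, the opening and the grip force at its end, in the units of the state.
- observe(): the state, without advancing time (a new reading comes with each control period).
- eyes.capture(name): name is "side" or "top" or "wrist"; returns a dict with "color" (420x560x3 uint8, red, green, blue), "fx", "fy", "cx", "cy" (pixels), "xyz" and "rotation" of the camera in the world. Camera axes: x right, y up, looking along -z (the intrinsics and any distortion apply to the point x, -y, -z); pixel columns grow to the right and rows downward; lengths in m; the calibration is good to about 2 mm. A picture is of the moment at which its call begins. There is no depth.
- order.job_done(): hands the job in; it is judged then, once.
The state is a dict: "clock": time; "joint_pos": joint angles; "qvel": joint speeds; "tau": joint torques, N m; "tool_pos": TCP position; "tcp_rot": TCP orientation; "force": force on the tool from outside, world axes, zero at the start; "moment": the same for the moment, N m; "gripper_width": finger opening in m; "grip_force": force on a finger pad.
Only numpy, scipy, OpenCV 4.12 (cv2) and the standard library are available. Lean on these libraries where they do the work, as an engineer would, in place of code of your own. Each camera call takes 0.05 s, during which the arm holds its last target. There are 200 camera calls.

## Working session

There is one attempt and no reset: what is moved stays moved. The work goes in short steps, Python scripts to look and compute and a shell command to move; the robot and the scene stay as the last step left them, time stands still between calls to the robot, and variables do not carry over. Pictures are saved under pics/ and viewed, at most 10 in all, crops included, and the job is handed in when it is done.

```bash
mkdir -p pics
cat > h.py <<'E'
import numpy as np, cv2
from station import observe, eyes, order, bot
def cap(n,f=None):
    c=eyes.capture(n)
    if f: cv2.imwrite('pics/'+f,c['color'][:,:,::-1])
    R=np.array(c['rotation'],float)
    if R.shape!=(3,3): R=cv2.Rodrigues(R)[0]
    c['R']=R; return c
def ray(c,u,v,z):
    d=c['R']@np.array([(u-c['cx'])/c['fx'],-(v-c['cy'])/c['fy'],-1]); o=np.array(c['xyz'])
    return o+d*(z-o[2])/d[2]
def proj(c,p):
    q=c['R'].T@(np.array(p)-c['xyz']); return c['cx']+c['fx']*q[0]/-q[2], c['cy']-c['fy']*q[1]/-q[2]
E
python3 - <<'E'
from h import *
for n in('top','side'):
    c=cap(n,n+'0.png'); print(n,c['fx'],c['fy'],c['cx'],c['cy'],c['xyz'],c['R'].round(3).tolist(),[k for k in c])
s=observe();print(s,bot.grip_depth)
a=cv2.imread('pics/top0.png');cv2.imwrite('pics/top0b.png',cv2.resize(a,(800,600),interpolation=cv2.INTER_CUBIC))
E
```

```text
top 432.6598099779207 432.6598099779207 283.45094216002303 205.16644494737636 [0.23293932 0.00350809 1.44981598] [[-0.006, 0.979, -0.203], [-1.0, -0.006, 0.0], [-0.001, 0.203, 0.979]] ['color', 'fx', 'fy', 'cx', 'cy', 'xyz', 'rotation', 'R']
side 389.39815835612904 389.39815835612904 283.71014352720675 214.23921555221895 [0.39222103 0.71680303 0.95794525] [[-0.988, 0.106, -0.109], [-0.151, -0.76, 0.632], [-0.015, 0.641, 0.767]] ['color', 'fx', 'fy', 'cx', 'cy', 'xyz', 'rotation', 'R']
{'clock': 0.1, 'joint_pos': array([-1.26820747,  0.33387744,  0.03985328,  1.46616095, -0.01338125,
        1.34333734, -0.05846949]), 'qvel': array([-0.00159587, -0.00267395,  0.0012522 , -0.00211046, -0.00047231,
       -0.0010973 ,  0.00128788]), 'tau': array([ 3.72760740e-03, -6.57809258e+01,  1.33922338e+00, -4.04703569e+01,
       -5.99350990e-02,  4.11111536e-02,  5.62266223e-05]), 'tool_pos': array([0.25404311, 0.597832  , 0.22173462]), 'tcp_rot': array([-6.26794574e-01, -3.07823507e+00,  2.36480554e-03]), 'force': array([ 0.17259269,  0.01642938, -0.27471643]), 'moment': array([ 0.00011377,  0.01890553, -0.03836433]), 'grip_force': 0.0, 'gripper_width': 0.08725791625906784} 0.0187
```

View pics/top0b.png

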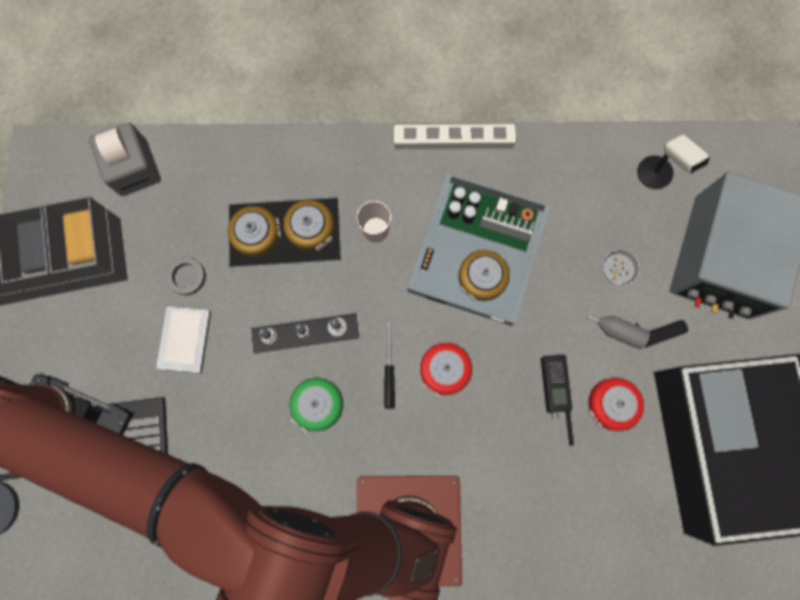

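View pics/side0.png

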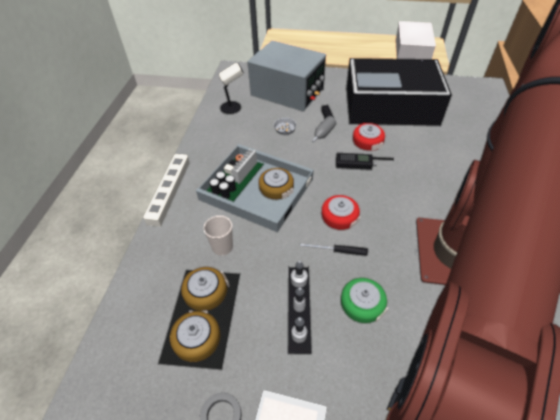

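The top view (800 px scale) shows the rack sockets near (266,336), (302,330) and (337,326), and the nut in the chassis near (486,271). The side view shows the sockets at (299,275), (299,298) and (299,330), and the nut at (276,180). I'll enlarge these next.

Run:
```python
import cv2,numpy as np
t=cv2.imread('pics/top0.png');s=cv2.imread('pics/side0.png')
def z(a,x,y,w,h,W,H): return cv2.resize(a[y:y+h,x:x+w],(W,H),interpolation=cv2.INTER_CUBIC)
m=np.vstack([np.hstack([z(t,170,210,90,45,450,225),z(t,310,160,60,45,300,225)]),
 np.hstack([z(s,275,255,50,100,175,350),z(s,250,160,55,45,428,350),np.zeros((350,147,3),np.uint8)])])
cv2.imwrite('pics/m.png',m)
```

```text
(no output)
```

View pics/m.png

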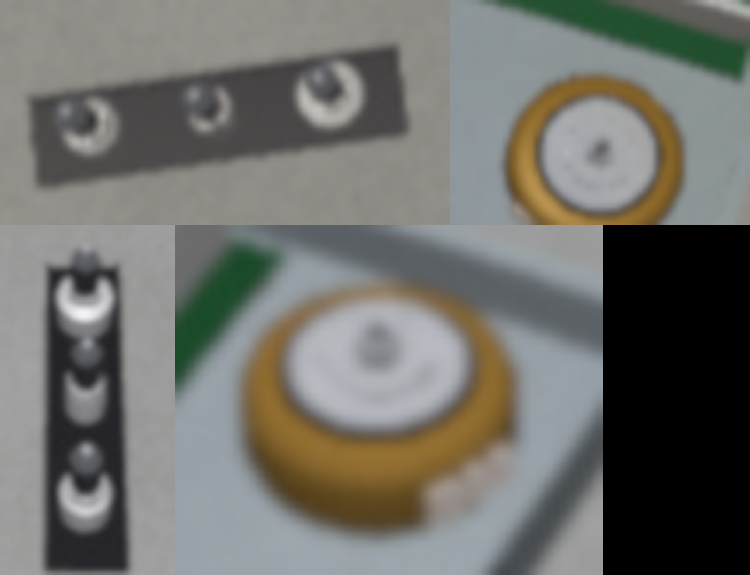

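Run:
```python
from h import *
c=cap('top');s=cap('side')
def tri(p,q):
    A=[];b=[]
    for k,(u,v) in((c,p),(s,q)):
        d=k['R']@np.array([(u-k['cx'])/k['fx'],-(v-k['cy'])/k['fy'],-1]);d/=np.linalg.norm(d)
        P=np.eye(3)-np.outer(d,d);A.append(P);b.append(P@np.array(k['xyz']))
    return np.linalg.lstsq(np.vstack(A),np.hstack(b),rcond=None)[0].round(4)
print('nut',tri((340,190),(276.1,176)),ray(c,340,190,.074),ray(s,276.1,176,.074))
im=c['color'].astype(int);m=(im.max(2)<105).astype(np.uint8);m[:, :170]=0;m[:,262:]=0;m[:205]=0;m[256:]=0
m=cv2.morphologyEx(m,cv2.MORPH_CLOSE,np.ones((9,9)))
k=max(cv2.findContours(m,0,2)[0],key=cv2.contourArea)
r=cv2.boxPoints(cv2.minAreaRect(k));W=np.array([ray(c,u,v,.008)[:2] for u,v in r]);print(W.round(4),np.linalg.norm(W-np.roll(W,1,0),axis=1))
C=W.mean(0);e=[W[1]-W[0],W[2]-W[1]];l=max(e,key=np.linalg.norm);l=l/np.linalg.norm(l)
l*=np.sign(l[1]);print('dir',l,np.degrees(np.arctan2(-l[0],l[1])))
for i in(-1,0,1):print('post',C+l*.08*i)
# socket collar tops from two views (collar top ~z=.09)
for p,q in(((170+78/5,210+115/5),(275+87/3.5,255+(460-225)/3.5)),((170+201/5,210+103/5),(275+87/3.5,255+(353-225)/3.5)),((170+325/5,210+85/5),(275+85/3.5,255+(263-225)/3.5))):print('coll',tri(p,q))
```

```text
nut [ 0.5707 -0.1845  0.0574] [ 0.56808957 -0.18237326  0.074     ] [ 0.56608853 -0.16746104  0.074     ]
[[0.4521 0.3692]
 [0.4867 0.1199]
 [0.4266 0.1108]
 [0.3925 0.3582]] [0.06053799 0.25175803 0.06077203 0.24967062]
dir [-0.13759042  0.99048921] 7.908438303879801
post [0.45047713 0.16028878]
post [0.4394699  0.23952792]
post [0.42846266 0.31876706]
coll [0.4286 0.3169 0.0752]
coll [0.437  0.2376 0.0783]
coll [0.4487 0.1591 0.0733]
```

The rack contour agrees with its known size (60.6 x 250 mm) and the collars triangulate onto the posts. Left to right the sockets are 22, 17, 27. I'll move toward the rack, turning the fingers across it, and compare the nuts in the same turn.

```bash
python3 -m inch '[{"dx":0.93,"dy":-1,"dz":0.2,"wz":-0.656,"fingers":87},{"dx":0.93,"dy":-1,"dz":0.2,"wz":-0.656,"fingers":87},{"dx":0.93,"dy":-1,"dz":0.2,"wz":-0.656,"fingers":87},{"dx":0.93,"dy":-1,"dz":0.2,"wz":-0.656,"fingers":87},{"dx":0.93,"dy":-1,"dz":0.2,"wz":-0.656,"fingers":87},{"dx":0.93,"dy":-1,"dz":0.2,"wz":-0.656,"fingers":87},{"dx":0.93,"dy":-1,"dz":0.2,"wz":-0.656,"fingers":87},{"dx":0.93,"dy":-1,"dz":0.2,"wz":-0.656,"fingers":87},{"dx":0.93,"dy":-1,"dz":0.2,"wz":-0.656,"fingers":87},{"dx":0.93,"dy":-1,"dz":0.2,"wz":-0.656,"fingers":87}]'
python3 -m inch '[{"dy":-0.78},{"dy":-0.78},{"dy":-0.78},{"dy":-0.78},{"dy":-0.78},{"dy":-0.78},{"dy":-0.78}]'
python3 - <<'E'
from h import *
c=cap('wrist');print(c['xyz'],c['R'].round(3).tolist(),c['fx']);s=observe();print(s['tool_pos'],s['tcp_rot'],s['joint_pos'],s['clock'])
t=cv2.imread('pics/top0.png')
def z(a,x,y,w,h,W,H): return cv2.resize(a[y:y+h,x:x+w],(W,H),interpolation=cv2.INTER_CUBIC)
n=np.hstack([z(t,x-16,y-16,32,32,250,250) for x,y in((176,159),(216,155),(340,191))])
w=cv2.resize(c['color'][:,:,::-1],(467,350));w=np.hstack([w,np.zeros((350,283,3),np.uint8)])
cv2.imwrite('pics/m2.png',np.vstack([n,w]));cv2.imwrite('pics/w1.png',c['color'][:,:,::-1])
E
```

```text
[0.18227533 0.6301986  0.38475815] [[0.391, -0.881, -0.265], [0.92, 0.374, 0.115], [-0.002, -0.289, 0.957]] 297.1991474144462
[0.25413426 0.59801702 0.2221375 ] [-6.26915449e-01 -3.07834227e+00  1.17978869e-03] [-1.26820252  0.33352756  0.03987415  1.46580058 -0.01335189  1.34328248
 -0.05851795] 0.25invalid input at $[0]: expected keys dx, dy, dz, wx, wy, wz, fingers
invalid input at $[0]: expected keys dx, dy, dz, wx, wy, wz, fingers
```

View pics/m2.png

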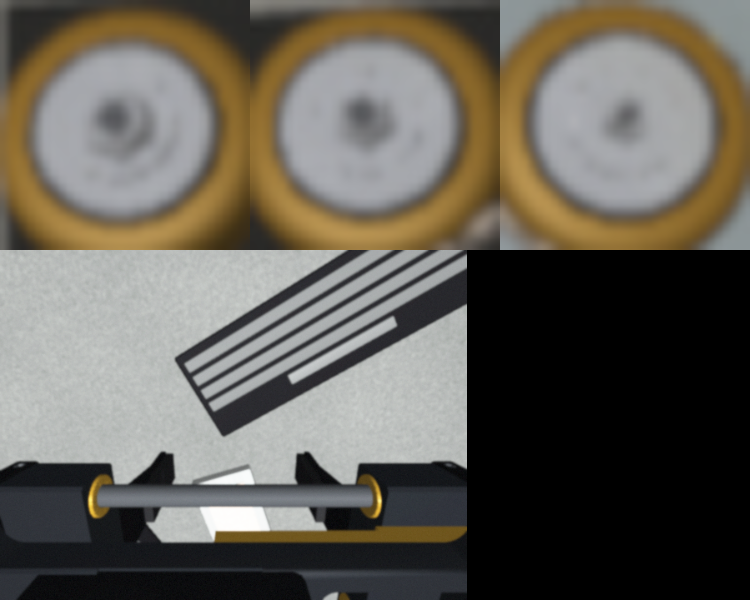

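The top row shows the chassis nut (right) is clearly the smallest of the three, so the 17 mm socket (middle post) should fit. The rows need all seven keys, so I'll resend the moves.

```bash
python3 -m inch '[{"dx":0.93,"dy":-1,"dz":0.2,"wx":0,"wy":0,"wz":-0.656,"fingers":50},{"dx":0.93,"dy":-1,"dz":0.2,"wx":0,"wy":0,"wz":-0.656,"fingers":50},{"dx":0.93,"dy":-1,"dz":0.2,"wx":0,"wy":0,"wz":-0.656,"fingers":50},{"dx":0.93,"dy":-1,"dz":0.2,"wx":0,"wy":0,"wz":-0.656,"fingers":50},{"dx":0.93,"dy":-1,"dz":0.2,"wx":0,"wy":0,"wz":-0.656,"fingers":50},{"dx":0.93,"dy":-1,"dz":0.2,"wx":0,"wy":0,"wz":-0.656,"fingers":50},{"dx":0.93,"dy":-1,"dz":0.2,"wx":0,"wy":0,"wz":-0.656,"fingers":50},{"dx":0.93,"dy":-1,"dz":0.2,"wx":0,"wy":0,"wz":-0.656,"fingers":50},{"dx":0.93,"dy":-1,"dz":0.2,"wx":0,"wy":0,"wz":-0.656,"fingers":50},{"dx":0.93,"dy":-1,"dz":0.2,"wx":0,"wy":0,"wz":-0.656,"fingers":50}]'
python3 -m inch '[{"dx":0,"dy":-0.78,"dz":0,"wx":0,"wy":0,"wz":0,"fingers":50},{"dx":0,"dy":-0.78,"dz":0,"wx":0,"wy":0,"wz":0,"fingers":50},{"dx":0,"dy":-0.78,"dz":0,"wx":0,"wy":0,"wz":0,"fingers":50},{"dx":0,"dy":-0.78,"dz":0,"wx":0,"wy":0,"wz":0,"fingers":50},{"dx":0,"dy":-0.78,"dz":0,"wx":0,"wy":0,"wz":0,"fingers":50},{"dx":0,"dy":-0.78,"dz":0,"wx":0,"wy":0,"wz":0,"fingers":50}]'
python3 - <<'E'
from h import *
c=cap('wrist','w2.png');print(c['xyz'],c['R'].round(3).tolist());s=observe();print(s['tool_pos'],s['tcp_rot'],s['joint_pos'])
for p in((.4505,.1603),(.4395,.2395),(.4285,.3188)):print(proj(c,(*p,.104)),proj(c,(*p,.09)))
E
```

```text
clock: 1.08
tool_pos: [0.4406, 0.3977, 0.2626]
tcp_rot: [-2.066, -2.367, -0.0]
force: [-0.5, 0.2, -0.6]
gripper_width: 0.0502
grip_force: 0.0
clock: 1.58
tool_pos: [0.4404, 0.2408, 0.263]
tcp_rot: [-2.063, -2.369, -0.002]
force: [-0.3, 0.3, 0.0]
gripper_width: 0.05
grip_force: 0.0
[0.43032388 0.32012912 0.42589546] [[0.991, -0.131, -0.04], [0.137, 0.949, 0.285], [0.001, -0.288, 0.958]]
[0.43998899 0.24250624 0.26284748] [-2.06036883e+00 -2.37089769e+00 -1.45711003e-03] [-9.61644941e-01 -1.90224870e-03  3.72358597e-01  1.77154033e+00
 -6.40420558e-05  1.37106831e+00 -4.49349210e-01]
(np.float64(279.39688748664935), np.float64(261.5374751917818)) (np.float64(279.45438372294643), np.float64(256.4027888941954))
(np.float64(279.2340821487298), np.float64(196.49562408430737)) (np.float64(279.30174289053576), np.float64(193.5454648886386))
(np.float64(279.0599737171336), np.float64(121.64441685902058)) (np.float64(279.13973088715085), np.float64(121.59974762711578))
```

View pics/w2.png

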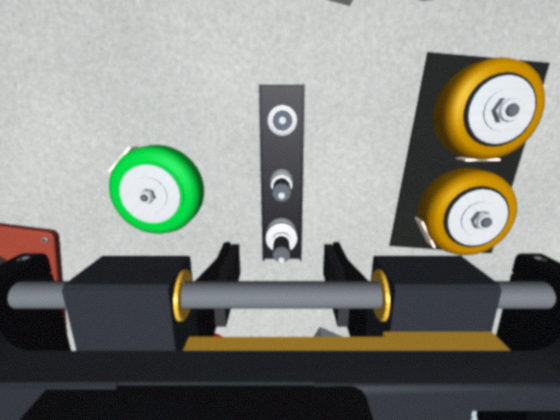

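The wrist view shows the posts' sockets at (282,121), (281,190) and (281,258), within 2–3 px of my predictions. I'll go down on the middle one.

```bash
python3 -m inch '[{"dx":0.003,"dy":-0.017,"dz":-0.2,"wx":0,"wy":0,"wz":0,"fingers":50},{"dx":0.003,"dy":-0.017,"dz":-0.4,"wx":0,"wy":0,"wz":0,"fingers":50},{"dx":0.003,"dy":-0.017,"dz":-0.6,"wx":0,"wy":0,"wz":0,"fingers":50},{"dx":0.003,"dy":-0.017,"dz":-0.8,"wx":0,"wy":0,"wz":0,"fingers":50},{"dx":0.003,"dy":-0.017,"dz":-1,"wx":0,"wy":0,"wz":0,"fingers":50},{"dx":0.003,"dy":-0.017,"dz":-1,"wx":0,"wy":0,"wz":0,"fingers":50}]'
python3 -m inch '[{"dx":0,"dy":0,"dz":-0.05,"wx":0,"wy":0,"wz":0,"fingers":50},{"dx":0,"dy":0,"dz":-0.05,"wx":0,"wy":0,"wz":0,"fingers":50},{"dx":0,"dy":0,"dz":-0.05,"wx":0,"wy":0,"wz":0,"fingers":15},{"dx":0,"dy":0,"dz":-0.05,"wx":0,"wy":0,"wz":0,"fingers":15},{"dx":0,"dy":0,"dz":-0.05,"wx":0,"wy":0,"wz":0,"fingers":15},{"dx":0,"dy":0,"dz":-0.05,"wx":0,"wy":0,"wz":0,"fingers":15},{"dx":0,"dy":0,"dz":-0.05,"wx":0,"wy":0,"wz":0,"fingers":15}]' 40
```

```text
clock: 2.13
tool_pos: [0.436, 0.2376, 0.0556]
tcp_rot: [-2.057, -2.372, 0.018]
force: [-2.1, -0.5, -0.7]
gripper_width: 0.0501
grip_force: 0.0
clock: 2.72
tool_pos: [0.4412, 0.2391, 0.0534]
tcp_rot: [2.062, 2.37, 0.002]
force: [-0.2, 0.1, -0.0]
gripper_width: 0.0247
grip_force: 0.0
```

```bash
python3 -m inch '[{"dx":0,"dy":0,"dz":0,"wx":0,"wy":0,"wz":0,"fingers":15},{"dx":0,"dy":0,"dz":0,"wx":0,"wy":0,"wz":0,"fingers":15},{"dx":0,"dy":0,"dz":0,"wx":0,"wy":0,"wz":0,"fingers":15}]' 40
python3 -m inch '[{"dx":0,"dy":0,"dz":0.2,"wx":0,"wy":0,"wz":0,"fingers":15},{"dx":0,"dy":0,"dz":0.4,"wx":0,"wy":0,"wz":0,"fingers":15},{"dx":0,"dy":0,"dz":0.6,"wx":0,"wy":0,"wz":0,"fingers":15},{"dx":0,"dy":0,"dz":0.8,"wx":0,"wy":0,"wz":0,"fingers":15},{"dx":0,"dy":0,"dz":0.9,"wx":0,"wy":0,"wz":0,"fingers":15}]' 40
python3 -m inch '[{"dx":0.1,"dy":-0.2,"dz":0,"wx":0,"wy":0,"wz":0,"fingers":15},{"dx":0.2,"dy":-0.4,"dz":0,"wx":0,"wy":0,"wz":0,"fingers":15},{"dx":0.3,"dy":-0.6,"dz":0,"wx":0,"wy":0,"wz":0,"fingers":15},{"dx":0.4,"dy":-0.8,"dz":0,"wx":0,"wy":0,"wz":0,"fingers":15},{"dx":0.4,"dy":-1,"dz":0,"wx":0,"wy":0,"wz":0,"fingers":15},{"dx":0.4,"dy":-1,"dz":0,"wx":0,"wy":0,"wz":0,"fingers":15}]' 40
python3 - <<'E'
from h import *
c=cap('wrist','w3.png');s=observe();print(s['tool_pos'],s['tcp_rot'],s['joint_pos'])
print(proj(c,(.568,-.182,.077)))
E
```

```text
clock: 2.97
tool_pos: [0.441, 0.2391, 0.0531]
tcp_rot: [-2.062, -2.37, -0.001]
force: [-2.3, -0.3, 7.1]
gripper_width: 0.0212
grip_force: 40.0
clock: 3.38
tool_pos: [0.442, 0.2393, 0.2374]
tcp_rot: [2.062, 2.369, 0.008]
force: [1.5, 0.5, -0.8]
gripper_width: 0.0212
grip_force: 40.0
clock: 3.88
tool_pos: [0.5214, 0.0307, 0.2327]
tcp_rot: [2.071, 2.359, -0.003]
force: [-0.3, -1.3, -1.9]
gripper_width: 0.0213
grip_force: 40.0
[0.52115874 0.03177625 0.2326288 ] [ 2.07178492e+00  2.35990064e+00 -1.91709413e-03] [-0.72363075  0.05725524  0.60663148  1.78444786 -0.0319228   1.31025285
  0.02030272]
(np.float64(294.62265682965403), np.float64(355.67201102451133))
```

View pics/w3.png

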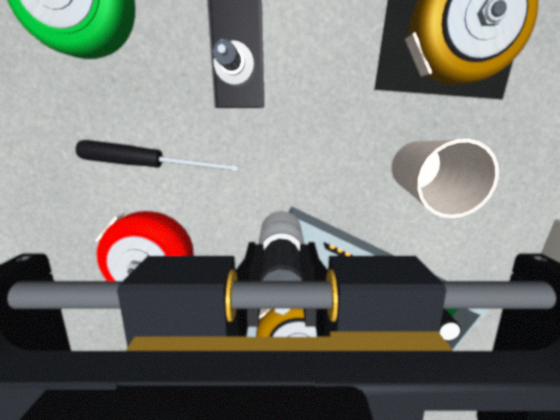

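The 17 mm socket is held upright at (282,225), and the nut is hidden behind the gripper. I'll go past the nut so the wrist camera sees it.

```bash
python3 -m inch '[{"dx":0.05,"dy":-0.2,"dz":0,"wx":0,"wy":0,"wz":0,"fingers":15},{"dx":0.1,"dy":-0.4,"dz":0,"wx":0,"wy":0,"wz":0,"fingers":15},{"dx":0.2,"dy":-0.6,"dz":0,"wx":0,"wy":0,"wz":0,"fingers":15},{"dx":0.23,"dy":-0.8,"dz":0,"wx":0,"wy":0,"wz":0,"fingers":15},{"dx":0.23,"dy":-1,"dz":0,"wx":0,"wy":0,"wz":0,"fingers":15}]' 40
python3 -m inch '[{"dx":0,"dy":-0.2,"dz":0,"wx":0,"wy":0,"wz":0,"fingers":15},{"dx":0,"dy":-0.4,"dz":0,"wx":0,"wy":0,"wz":0,"fingers":15},{"dx":0,"dy":-0.5,"dz":0,"wx":0,"wy":0,"wz":0,"fingers":15},{"dx":0,"dy":-0.5,"dz":0,"wx":0,"wy":0,"wz":0,"fingers":15},{"dx":0,"dy":-0.5,"dz":0,"wx":0,"wy":0,"wz":0,"fingers":15},{"dx":0,"dy":-0.5,"dz":0,"wx":0,"wy":0,"wz":0,"fingers":15}]' 40
python3 - <<'E'
from h import *
c=cap('wrist','w4.png');s=observe();print(s['tool_pos'],s['tcp_rot'],s['joint_pos'])
u,v=proj(c,(.568,-.182,.074));print(u,v)
np.savez('w4.npz',**{k:np.array(c[k]) for k in c})
x,y=int(u)-50,max(0,int(v)-50)
a=cv2.resize(c['color'][y:y+100,x:x+100,::-1],(500,500),interpolation=cv2.INTER_CUBIC);print(x,y)
cv2.imwrite('pics/w4b.png',a)
E
```

```text
clock: 4.35
tool_pos: [0.5678, -0.1619, 0.2321]
tcp_rot: [2.06, 2.372, -0.001]
force: [1.1, 1.3, -1.3]
gripper_width: 0.0209
grip_force: 40.0
clock: 4.85
tool_pos: [0.567, -0.26, 0.2321]
tcp_rot: [-2.061, -2.37, -0.0]
force: [-0.4, 0.8, -0.9]
gripper_width: 0.0213
grip_force: 40.0
[ 0.56725011 -0.25942767  0.23220364] [-2.05936144e+00 -2.37118447e+00 -7.20343192e-04] [-0.25699683  0.33969914  0.79125656  1.54956799 -0.24568059  1.3558554
  0.69901592]
291.6445328714417 123.39207113367408
241 73
```

View pics/w4b.png

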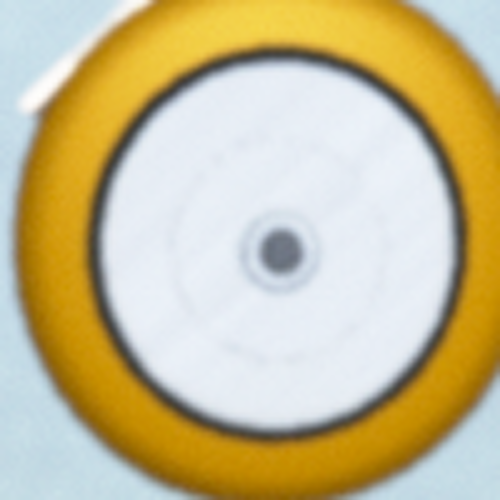

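The bolt is at zoom (280,251), i.e. pixel (297,123), 5 px from my prediction. The nut is about 16 px against a washer of about 43 px, which means 17 mm. I'll check the camera bias on the held socket's rim and enhance contrast to get the hex angle.

Run:
```python
from h import *
d=np.load('w4.npz');c={k:d[k] for k in d.files}
print('nut',ray(c,297,123.2,.077))
im=c['color'][:,:,::-1]
def pol(z0):
    T=observe()['tool_pos'];a=np.linspace(0,6.283,60)
    p=np.array([proj(c,(T[0]+.015*np.cos(t),T[1]+.015*np.sin(t),T[2]-.0451)) for t in a]);return p
p=pol(0);print('rim pred u',p[:,0].min(),p[:,0].max(),'v',p[:,1].min(),p[:,1].max())
a=cv2.resize(im[108:138,282:312],(400,400),interpolation=cv2.INTER_CUBIC)
g=a.astype(float);g=np.clip((g-130)*2.0,0,255).astype(np.uint8)
b=cv2.resize(im[200:280,242:322],(400,400),interpolation=cv2.INTER_CUBIC)
for q in p: cv2.circle(b,(int((q[0]-242+.5)*5),int((q[1]-200+.5)*5)),1,(0,0,255),-1)
cv2.imwrite('pics/m3.png',np.hstack([g,b]))
```

```text
nut [ 0.57331538 -0.18103783  0.077     ]
rim pred u 260.1943479598941 300.3408458232966 v 212.42877404634714 250.05616354641168
```

View pics/m3.png

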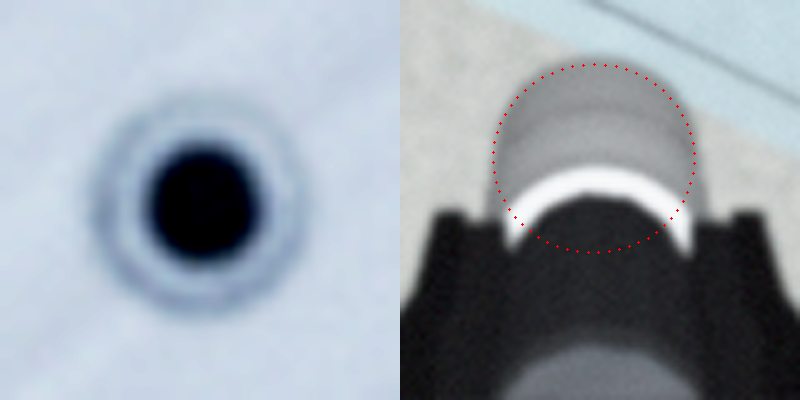

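The nut centre is (0.5733, -0.1810). The held rim appears 0.6 px right and 2 px up of prediction, so I aim the tool at (0.5727, -0.1828). The hex angle isn't visible, so I'll feel for it with slow clockwise turning, which cannot turn the nut.

```bash
python3 -m inch '[{"dx":0.027,"dy":0.2,"dz":0,"wx":0,"wy":0,"wz":0,"fingers":15},{"dx":0.027,"dy":0.383,"dz":0,"wx":0,"wy":0,"wz":0,"fingers":15},{"dx":0.027,"dy":0.383,"dz":-0.1,"wx":0,"wy":0,"wz":0,"fingers":15},{"dx":0.027,"dy":0.383,"dz":-0.25,"wx":0,"wy":0,"wz":0,"fingers":15},{"dx":0.027,"dy":0.383,"dz":-0.4,"wx":0,"wy":0,"wz":0,"fingers":15},{"dx":0.027,"dy":0.383,"dz":-0.5,"wx":0,"wy":0,"wz":0,"fingers":15},{"dx":0.027,"dy":0.383,"dz":-0.5,"wx":0,"wy":0,"wz":0,"fingers":15},{"dx":0.027,"dy":0.383,"dz":-0.5,"wx":0,"wy":0,"wz":0,"fingers":15},{"dx":0.027,"dy":0.383,"dz":-0.5,"wx":0,"wy":0,"wz":0,"fingers":15}]' 40
python3 -c "
from station import observe;s=observe();print(s['tool_pos'],s['tcp_rot'],s['force'],s['moment'])"
```

```text
clock: 5.65
tool_pos: [0.5731, -0.184, 0.1341]
tcp_rot: [2.06, 2.37, 0.002]
force: [0.0, 0.8, -0.4]
gripper_width: 0.0209
grip_force: 40.0
[ 0.5731411  -0.18404454  0.13409451] [2.06014234e+00 2.37003337e+00 1.66009690e-03] [ 7.82338011e-04  8.39180381e-01 -3.95585923e-01] [-0.08291027  0.04060133  0.04532385]
```

```bash
python3 -m inch '[{"dx":0,"dy":0.003,"dz":-0.03,"wx":0,"wy":0,"wz":0,"fingers":15},{"dx":0,"dy":0.003,"dz":-0.06,"wx":0,"wy":0,"wz":0,"fingers":15},{"dx":0,"dy":0.003,"dz":-0.07,"wx":0,"wy":0,"wz":0,"fingers":15},{"dx":0,"dy":0.003,"dz":-0.08,"wx":0,"wy":0,"wz":0,"fingers":15},{"dx":0,"dy":0.003,"dz":-0.08,"wx":0,"wy":0,"wz":0,"fingers":15},{"dx":0,"dy":0.003,"dz":-0.08,"wx":0,"wy":0,"wz":0,"fingers":15}]' 40
python3 -c "
from station import observe;s=observe();print(s['tool_pos'],s['tcp_rot'],s['force'],s['moment'])"
```

```text
clock: 6.15
tool_pos: [0.5722, -0.1841, 0.1165]
tcp_rot: [-2.062, -2.37, 0.0]
force: [-0.4, 0.1, -2.1]
gripper_width: 0.0212
grip_force: 40.0
[ 0.57216805 -0.18406815  0.11654666] [-2.06248562e+00 -2.36963980e+00  1.79609634e-04] [-0.40315888  0.0853341  -2.12841125] [-0.10277437  0.04951394 -0.00122116]
```

```bash
python3 -m inch '[{"dx":0,"dy":0,"dz":-0.01,"wx":0,"wy":0,"wz":0,"fingers":15},{"dx":0,"dy":0,"dz":-0.02,"wx":0,"wy":0,"wz":0,"fingers":15},{"dx":0,"dy":0,"dz":-0.02,"wx":0,"wy":0,"wz":0,"fingers":15},{"dx":0,"dy":0,"dz":-0.02,"wx":0,"wy":0,"wz":0,"fingers":15}]' 40
python3 -c "
from station import observe;s=observe();print(s['tool_pos'],s['tcp_rot'],s['force'],s['moment'])"
```

```text
clock: 6.48
tool_pos: [0.5722, -0.1838, 0.1124]
tcp_rot: [-2.062, -2.37, -0.0]
force: [-0.1, 1.1, -1.5]
gripper_width: 0.0211
grip_force: 40.0
[ 0.5722203  -0.18380175  0.11242092] [-2.06210060e+00 -2.36980029e+00 -1.03506817e-04] [-0.07612167  1.10713249 -1.52011063] [ 0.08835175 -0.05955792  0.00308755]
```

```bash
python3 -m inch '[{"dx":0,"dy":0,"dz":-0.01,"wx":0,"wy":0,"wz":0,"fingers":15},{"dx":0,"dy":0,"dz":-0.02,"wx":0,"wy":0,"wz":0,"fingers":15},{"dx":0,"dy":0,"dz":-0.03,"wx":0,"wy":0,"wz":0,"fingers":15},{"dx":0,"dy":0,"dz":-0.03,"wx":0,"wy":0,"wz":0,"fingers":15},{"dx":0,"dy":0,"dz":-0.03,"wx":0,"wy":0,"wz":0,"fingers":15}]' 40
python3 -c "
from station import observe;s=observe();print(s['tool_pos'],s['tcp_rot'],s['force'],s['moment'])"
```

```text
clock: 6.9
tool_pos: [0.5724, -0.1839, 0.1072]
tcp_rot: [2.062, 2.37, 0.001]
force: [-1.7, 1.5, 6.8]
gripper_width: 0.0211
grip_force: 40.0
[ 0.57244432 -0.18390311  0.10716552] [2.06225647e+00 2.36985123e+00 1.06999599e-03] [-1.68348051  1.45017108  6.84886682] [ 0.47977143  0.55390482 -0.01857976]
```

The rim meets the washer at 62 mm with about 7 N, so the socket is fully home. I'll turn anticlockwise in small steps, watching the z moment for engagement.

```bash
cat > o.py <<'E'
from station import observe
import cv2,numpy as np
s=observe();R=cv2.Rodrigues(np.array(s['tcp_rot']))[0]
print(s['tool_pos'].round(4),'yaw',np.degrees(np.arctan2(R[1,0],R[0,0])).round(2),'tilt',np.degrees(np.arccos(-R[2,2])).round(2),s['force'].round(1),s['moment'].round(3),s['joint_pos'][6].round(3))
E
python3 o.py
python3 -m inch '[{"dx":0,"dy":0,"dz":0,"wx":0,"wy":0,"wz":0.03,"fingers":15},{"dx":0,"dy":0,"dz":0,"wx":0,"wy":0,"wz":0.06,"fingers":15},{"dx":0,"dy":0,"dz":0,"wx":0,"wy":0,"wz":0.06,"fingers":15},{"dx":0,"dy":0,"dz":0,"wx":0,"wy":0,"wz":0.06,"fingers":15}]' 40 >/dev/null; python3 o.py
python3 -m inch '[{"dx":0,"dy":0,"dz":0,"wx":0,"wy":0,"wz":0.03,"fingers":15},{"dx":0,"dy":0,"dz":0,"wx":0,"wy":0,"wz":0.06,"fingers":15},{"dx":0,"dy":0,"dz":0,"wx":0,"wy":0,"wz":0.06,"fingers":15},{"dx":0,"dy":0,"dz":0,"wx":0,"wy":0,"wz":0.06,"fingers":15}]' 40 >/dev/null; python3 o.py
python3 -m inch '[{"dx":0,"dy":0,"dz":0,"wx":0,"wy":0,"wz":0.03,"fingers":15},{"dx":0,"dy":0,"dz":0,"wx":0,"wy":0,"wz":0.06,"fingers":15},{"dx":0,"dy":0,"dz":0,"wx":0,"wy":0,"wz":0.06,"fingers":15},{"dx":0,"dy":0,"dz":0,"wx":0,"wy":0,"wz":0.06,"fingers":15}]' 40 >/dev/null; python3 o.py
python3 -m inch '[{"dx":0,"dy":0,"dz":0,"wx":0,"wy":0,"wz":0.03,"fingers":15},{"dx":0,"dy":0,"dz":0,"wx":0,"wy":0,"wz":0.06,"fingers":15},{"dx":0,"dy":0,"dz":0,"wx":0,"wy":0,"wz":0.06,"fingers":15},{"dx":0,"dy":0,"dz":0,"wx":0,"wy":0,"wz":0.06,"fingers":15}]' 40 >/dev/null; python3 o.py
```

```text
[ 0.5724 -0.1839  0.1072] yaw 97.94 tilt 0.04 [-1.7  1.5  6.8] [ 0.48   0.554 -0.019] 0.614
[ 0.5729 -0.184   0.1071] yaw 103.27 tilt 0.09 [0.8 0.1 6.7] [ 0.312 -0.293 -0.018] 0.699
[ 0.5731 -0.1837  0.1072] yaw 108.67 tilt 0.1 [2.1 1.7 5.5] [ 0.547 -0.286 -0.02 ] 0.785
[ 0.5731 -0.1834  0.1072] yaw 114.08 tilt 0.1 [0.4 3.  6. ] [ 0.78  -0.341  0.028] 0.872
[ 0.5732 -0.1832  0.1072] yaw 119.48 tilt 0.11 [1.4 4.5 6.8] [ 0.953 -0.414 -0.111] 0.959
```

```bash
python3 -m inch '[{"dx":0.002,"dy":0.003,"dz":0,"wx":0,"wy":0,"wz":0.03,"fingers":15},{"dx":0.002,"dy":0.003,"dz":0,"wx":0,"wy":0,"wz":0.06,"fingers":15},{"dx":0.002,"dy":0.003,"dz":0,"wx":0,"wy":0,"wz":0.06,"fingers":15},{"dx":0.002,"dy":0.003,"dz":0,"wx":0,"wy":0,"wz":0.06,"fingers":15}]' 40 >/dev/null; python3 o.py
python3 -m inch '[{"dx":0,"dy":0,"dz":0,"wx":0,"wy":0,"wz":0.03,"fingers":15},{"dx":0,"dy":0,"dz":0,"wx":0,"wy":0,"wz":0.06,"fingers":15},{"dx":0,"dy":0,"dz":0,"wx":0,"wy":0,"wz":0.06,"fingers":15},{"dx":0,"dy":0,"dz":0,"wx":0,"wy":0,"wz":0.06,"fingers":15}]' 40 >/dev/null; python3 o.py
python3 -m inch '[{"dx":0.001,"dy":0.001,"dz":0,"wx":0,"wy":0,"wz":0.03,"fingers":15},{"dx":0.001,"dy":0.001,"dz":0,"wx":0,"wy":0,"wz":0.06,"fingers":15},{"dx":0.001,"dy":0.001,"dz":0,"wx":0,"wy":0,"wz":0.06,"fingers":15},{"dx":0.001,"dy":0.001,"dz":0,"wx":0,"wy":0,"wz":0.06,"fingers":15}]' 40 >/dev/null; python3 o.py
```

```text
[ 0.5734 -0.183   0.1072] yaw 124.86 tilt 0.09 [0.6 2.7 6.5] [ 0.617 -0.192 -0.083] 1.045
[ 0.5734 -0.1828  0.1072] yaw 130.27 tilt 0.1 [1.5 3.3 6.7] [ 0.72  -0.27  -0.056] 1.132
[ 0.5736 -0.1827  0.1072] yaw 135.67 tilt 0.09 [0.3 2.5 6.3] [ 0.731 -0.205 -0.058] 1.22
```

```bash
python3 -m inch '[{"dx":0.001,"dy":0.002,"dz":0,"wx":0,"wy":0,"wz":0.03,"fingers":15},{"dx":0.001,"dy":0.002,"dz":0,"wx":0,"wy":0,"wz":0.06,"fingers":15},{"dx":0.001,"dy":0.002,"dz":0,"wx":0,"wy":0,"wz":0.09,"fingers":15},{"dx":0.001,"dy":0.002,"dz":0,"wx":0,"wy":0,"wz":0.12,"fingers":15}]' 40 >/dev/null; python3 o.py
python3 -m inch '[{"dx":0.001,"dy":0.002,"dz":0,"wx":0,"wy":0,"wz":0.03,"fingers":15},{"dx":0.001,"dy":0.002,"dz":0,"wx":0,"wy":0,"wz":0.06,"fingers":15},{"dx":0.001,"dy":0.002,"dz":0,"wx":0,"wy":0,"wz":0.09,"fingers":15},{"dx":0.001,"dy":0.002,"dz":0,"wx":0,"wy":0,"wz":0.12,"fingers":15}]' 40 >/dev/null; python3 o.py
python3 -m inch '[{"dx":0.001,"dy":0.001,"dz":0,"wx":0,"wy":0,"wz":0.03,"fingers":15},{"dx":0.001,"dy":0.001,"dz":0,"wx":0,"wy":0,"wz":0.05,"fingers":15},{"dx":0.001,"dy":0.001,"dz":0,"wx":0,"wy":0,"wz":0.05,"fingers":15},{"dx":0.001,"dy":0.001,"dz":0,"wx":0,"wy":0,"wz":0.05,"fingers":15},{"dx":0.001,"dy":0.001,"dz":0,"wx":0,"wy":0,"wz":0.05,"fingers":15}]' 40 ; python3 o.py
python3 - <<'E'
from h import *
c=cap('wrist');s=observe();T=s['tool_pos'];print(proj(c,(T[0],T[1],T[2]-.045)))
cv2.imwrite('pics/f.png',np.hstack([cv2.resize(c['color'][:,:,::-1],(400,300)),cv2.resize(cap('side')['color'][120:240,190:350,::-1],(400,300),interpolation=2)]))
E
```

```text
[ 0.5738 -0.1824  0.1072] yaw 146.57 tilt 0.09 [0.1 3.  5.9] [ 0.688 -0.264 -0.198] 1.396
[ 0.5739 -0.1821  0.1072] yaw 157.36 tilt 0.08 [-0.1  1.9  6.9] [ 0.722 -0.135 -0.139] 1.572
clock: 10.32
tool_pos: [0.574, -0.182, 0.1072]
tcp_rot: [0.499, 3.101, 0.001]
force: [0.1, 2.1, 6.8]
gripper_width: 0.021
grip_force: 40.0
[ 0.574  -0.182   0.1072] yaw 161.73 tilt 0.07 [0.1 2.1 6.8] [ 0.554 -0.021 -0.026] 1.643
(np.float64(279.7776715001956), np.float64(230.46711823974704))
```

View pics/f.png

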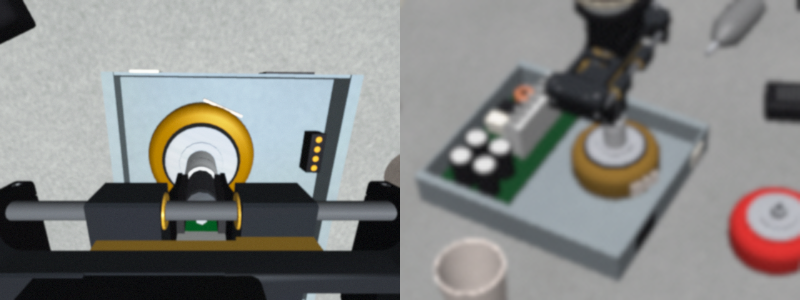

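The final view shows the socket upright and seated on the transformer (wrist view at (205,165)), and the chassis and nearby items haven't moved. From engagement near yaw 116° to 161.7° is about an eighth of a turn, with about 7 N of downward push.

```bash
python3 -c "
from station import order;print(order.job_done())"
```

```text
the job is handed in; nothing more can be done
None
```

I handed the job in with the 17 mm socket (first one tried) gripped upright and fully home on the chassis nut; I turned the nut about 45° anticlockwise, a figure good to perhaps ±8° because I felt where the socket took up its play rather than seeing it.

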